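# Check a model car's front suspension

## Task

The model car without its bodyshell is standing on the white board: check its front suspension. With your fingertips press gently straight down on the top of the blue front shock tower (the one by the black bumper, not the one by the wing) until the front end has sunk about a centimetre, keep it down for a full second, then let go so that it springs back up, and withdraw. Touch no other part of the car, do not lift, tip or shove it, do not press the rear down, and leave everything else where it lies.

Things in the scene. Friction and masses are not known exactly. Their poses are not given: they have to be found in the camera images.
- car: model racing car without bodyshell, 375 x 158 mm, 1.2 kg, standing loose on the board. Origin on the board's top midway between the wheels; x to the nose (black foam bumper), y to its left, z up. At the tail a white wing, top 118 mm above the board. Axles at x = +112.5 mm (front) and -112.5 mm (rear)
- front_tower: front shock tower: a blue level brace across the car over the front axle, by the black bumper, with two yellow-sprung shocks. Origin at the centre of its flat top, 90 mm above the board at rest; axes as the car's. Brace 20 mm along the car, 70 mm across, 8 mm thick; it sinks with the front end. Free space above and around it above the wheels' tops
- rear_tower: the rear shock tower, a blue brace of the same size and height right over the rear axle, with the white wing behind it. Origin at the centre of the brace's top. Not to be touched
- deck: all that is fitted low on the car's floor plate: battery, motor and electronics in the middle, gearboxes under the towers, black foam bumper at the nose; up to 65 mm above the board. Origin at the middle of the car, 30 mm above the board. Not to be touched
- wheels: the car's four wheels (black tyres, white rims), 68 mm in diameter; inner faces 53 mm, outer faces 79 mm from the car's middle line. Origin same as the car's. Not to be touched
- front_susp (a joint): front suspension travel, rad: 0 at rest (up), grows as the front is pressed down; 0.075 at the stop. At the front axle 0.0044 rad = 1 mm of sinking (10 mm = 0.044 rad, stop at 17 mm). Sprung and damped: yields from about 1 N on the front brace, 5 to 6 N at 10 mm, 8 to 9 N at the stop; rises by itself
- rear_susp (a joint): rear suspension travel, the same for the rear end; it stays near 0 when only the front brace is pressed
- board: white set-up board, fixed, 380 x 500 mm; its level top stands 8 to 30 mm above the table, differing from run to run. Origin 30 mm below the centre of its top
- spare_left: spare wheel lying flat on the white board: black tyre 68 mm across, 26 mm high, white rim; loose. Origin at the centre of its underside
- spare_right: another spare wheel like it, lying flat on the opposite corner of the white board; loose. Origin at the centre of its underside
- battery: blue battery pack with a pale label, 138 x 47 x 25 mm, loose on the table. Origin at the centre of its underside, long side along its x
- driver: screwdriver with a red handle, 190 mm long, lying on the table along its x (handle to -x), loose
- glue: small white glue bottle with a blue label, 36 mm across, 85 mm high, standing, loose. Origin at the centre of its underside
- cleaner: black spray can with a yellow label, 66 mm across, 170 mm high, standing, loose. Origin at the centre of its underside
- oil: steel jar with a green label, 60 mm across, 70 mm high, standing, loose. Origin at the centre of its underside

How it is judged:
On the way:
1. the front end is held down between 6 and 16 mm by the fingers on the front shock tower, rear up, for 0.7 s (value of joint front_susp between 0.0265 and 0.071 rad and value of joint rear_susp below 0.018 rad and contact force between the fingers and front_tower above 1 N), for 0.7 s.
At the end, for the whole second after the job is handed in: Both ends of the car have risen again to within 2 mm of full height; the car stands upright at rest within 15 mm of where it stood, and every bystander is within 20 mm of where it was (value of joint each of front_susp, rear_susp below 0.009 rad and distance of car from where it was at the start of the episode below 0.015 m and angle between car's own z axis and vertical below 0.05 rad and linear speed of car below 0.01 m/s and distance of each of spare_left, spare_right, battery, driver, glue, cleaner, oil from where it was at the start of the episode below 0.02 m); the robot touches nothing.
It fails at once if the front shock tower is pushed or squeezed with more than 25 N, or the front end driven onto its stop (contact force between the fingers and front_tower above 25 N or value of joint front_susp above 0.0735 rad).
It fails at once if the rear end is pressed down more than 4 mm (value of joint rear_susp above 0.018 rad).
It fails at once if another part of the car (rear tower or wing, battery, motor, electronics, gearboxes, bumper, wheels) is touched (contact force between any of the fingers, the arm and rear_tower above 0.5 N or contact force between any of the fingers, the arm and deck above 0.5 N or contact force between any of the fingers, the arm and wheels above 0.5 N).
It fails at once if the car is shoved or lifted more than 15 mm, or tipped (distance of car from where it was at the start of the episode above 0.015 m or angle between car's own z axis and vertical above 0.1 rad).
It fails at once if a bystander is moved more than 20 mm (distance of any of spare_left, spare_right, battery, driver, glue, cleaner, oil from where it was at the start of the episode above 0.02 m).
It also fails if it takes over 38 s, if anything falls off the work surface, if the arm or the gripper's body presses on something with over 40 N, if the wrist force passes 120 N, or if a joint passes its speed limit or range.

## Robot

A 7-joint arm with a two-finger parallel gripper is mounted at the origin on the work surface. World frame = base frame: x ahead of the robot, y to its left, z up, the work surface at z = 0. Lengths are in m, angles in rad, forces in N, time in s.
With the tool pointing down it reaches from about 0.425 to 0.875 m from the base axis. Payload 4.7 kg.
Tool frame: the origin (TCP) lies on the centre line of the jaws, within the pads' length; the fingertips stand 11 mm ahead of it and the grasp point (between the pads) lies 8 mm behind it; z points along the fingers, y is the line along which they close (so a half turn about z gives the same grasp; the last joint's range is limited). The gripper opens to 85 mm and grips with 20 to 120 N. Pads are 22 mm wide; open, the fingers measure 114 mm over their backs; the gripper's body (76 mm by 85 mm) begins 54 mm behind the grasp point. The pads swing forward as they close: fully open they stand 13 mm farther back than shut.
Start: joints at [1.185, 0.321, -0.07, 1.45, 0.023, 1.371, -0.057], TCP at [0.253, -0.599, 0.242] pointing down, gripper open.
Joint ranges: [-2.86, 2.86], [-0.3, 2.09], [-1.38, 1.24], [0.06, 2.45], [-1.56, 4.7], [0.09, 2.05], [-2.69, 2.69]. Speed limits (rad/s): [2.57, 2.57, 3.14, 3.14, 3.14, 3.14, 3.14].

## Interface

Orientations are given as [roll, pitch, yaw] about the fixed x, y, z axes, in that order (R = Rz(yaw) Ry(pitch) Rx(roll)).
In Python, from rig import monitor, eyes, env gives the robot as it stands.
- The arm moves only by the tool step_arm, never from a script. Its argument "rows" is a list that holds one entry, the list of rows, each a list of 5 numbers: the shift along the tool's x, y, z in mm, then the turn about the tool's z in rad, then the gripper's target within -1 to 1 (shut at 1, half-way at 0, fully open at -1). In form: [[[tx, ty, tz, yaw, grip], ...]]. A call has exactly 8 rows; each row shifts and turns the commanded pose from where the row before left it, along the tool's axes as they then stand; what a row does not reach is not made up. A row lasts 1/10 s, in which the tool goes at most 50 mm and 8.59 degrees, less where a joint would pass 70% of its speed; a pose out of reach is approached as far as the arm can. A call with a gripper value outside its range is refused whole. The fingers move at their own pace and stop on an object; the grip force is fixed at half the most. Time passes only in rows, so rows that do not move let the fingers close, or fill a call up. It gives the time, the measured TCP pose, the force, the opening and the grip force at its end, in the units of the state.
- monitor.state(): the state, without advancing time (a new reading comes with each control period).
- eyes.grab_frame(name): name is "scene" or "top" or "wrist"; returns a dict with "img" (384x512x3 uint8, red, green, blue), "z_map" (384x512 float32, m along the optical axis (not along the pixel's ray), 0 where there is no reading), "fx", "fy", "cx", "cy" (pixels), "R" (3x3) and "t" (3): a world point X has camera coordinates R X + t. Camera axes: x right, y down, z forward; pixel columns grow to the right and rows downward; lengths in m; the calibration is good to about 2 mm. A picture is of the moment at which its call begins.
- env.job_done(): hands the job in; it is judged then, once.
The state is a dict: "time": time; "q": joint angles; "joint_vel": joint speeds; "effort": joint torques, N m; "tool_pos": TCP position; "tool_rot": TCP orientation; "ft_force": force on the tool from outside, world axes, zero at the start; "torque": the same for the moment, N m; "finger_gap": finger opening in m; "gripper_force": force on a finger pad.
Only numpy, scipy, OpenCV 4.12 (cv2) and the standard library are available. Lean on these libraries where they do the work, as an engineer would, in place of code of your own. Each camera call takes 0.05 s, during which the arm holds its last target. There are 200 camera calls.

## Working session

There is one attempt and no reset: what is moved stays moved. The work goes in short steps, Python scripts to look and compute and a tool call to move; the robot and the scene stay as the last step left them, time stands still between calls to the robot, and variables do not carry over. Pictures are saved under pics/ and viewed, at most 10 in all, crops included, and the job is handed in when it is done.

Besides the shell and the picture viewer there is one more tool, called after ">>>" by a JSON object that holds its "name" and its "arguments". step_arm: Moves the arm, as the interface text tells. Its arguments: {"type":"object","properties":{"rows":{"type":"array","items":{"type":"array","items":{"type":"array","items":{"type":"number"}}}}},"required":["rows"]}

```bash
mkdir -p pics
cat > h.py <<'E'
import numpy as np, cv2
from rig import monitor, eyes, env
def grab(n,save=None):
    f=eyes.grab_frame(n)
    if save: cv2.imwrite('pics/'+save+'.png',f['img'][:,:,::-1])
    z=f['z_map']; v,u=np.mgrid[:384,:512]
    c=np.stack([(u-f['cx'])/f['fx']*z,(v-f['cy'])/f['fy']*z,z],-1)
    f['W']=(c-f['t'])@f['R']; f['W'][z==0]=np.nan
    return f
E
python3 - <<'E'
from h import *
f=grab('top','top'); np.savez('top.npz',img=f['img'],W=f['W'])
f=grab('scene','scene')
s=monitor.state();print({k:np.round(s[k],3) for k in s})
E
```

```text
{'time': np.float64(0.1), 'q': array([ 1.185,  0.322, -0.07 ,  1.452,  0.023,  1.371, -0.057]), 'joint_vel': array([-0.   , -0.001, -0.001, -0.003, -0.001,  0.001, -0.003]), 'effort': array([ 0.0000e+00, -4.9488e+01, -3.8400e-01, -3.1521e+01,  1.3000e-02,
        7.0000e-03, -0.0000e+00]), 'tool_pos': array([ 0.253, -0.598,  0.241]), 'tool_rot': array([-3.14,  0.  ,  0.4 ]), 'ft_force': array([ 0.114,  1.613, -0.145]), 'torque': array([ 0.019, -0.026, -0.002]), 'gripper_force': np.float64(0.0), 'finger_gap': np.float64(0.086)}
```

View pics/top.png

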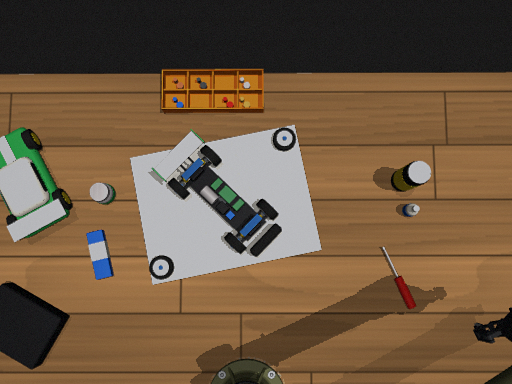

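View pics/scene.png

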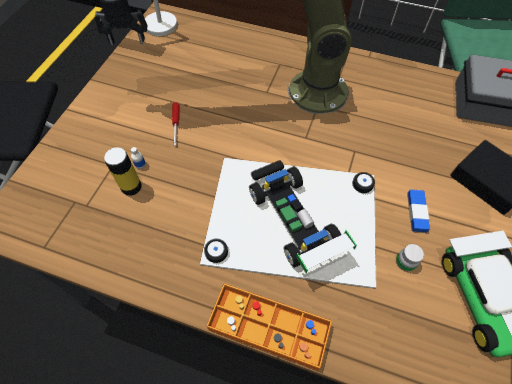

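The top view shows the front tower at about px (251,226) by the black bumper at (265,240). The rear tower is at about (192,168), next to the white wing. I'll measure both.

```bash
cat > m.py <<'E'
from h import *
d=np.load('top.npz'); im=d['img'].astype(int); W=d['W']
board=np.nanmedian(W[200:260,285:300,2]); print('board z',board)
r,g,b=im[...,0],im[...,1],im[...,2]
blue=(b>r+40)&(b>g+25)
for nm,(u0,u1,v0,v1) in dict(front=(236,270,205,245),rear=(172,212,150,190)).items():
    m=np.zeros_like(blue); m[v0:v1,u0:u1]=1
    m&=blue&(abs(W[...,2]-board-.09)<.012)
    P=W[m]; c,(w,h),a=cv2.minAreaRect((P[:,:2]*1000).astype(np.float32))
    print(nm,m.sum(),P.mean(0),np.median(P[:,2]),c,w,h,a)
E
python3 m.py
```

```text
board z 0.011435384160836764
front 179 [ 0.48674815 -0.01309917  0.10149536] 0.1015847161815234 (486.43048095703125, -13.05926513671875) 19.379379272460938 68.19636535644531 46.609745025634766
rear 174 [0.64336472 0.14909255 0.10146119] 0.10136504079425554 (643.664794921875, 149.3091583251953) 20.525400161743164 68.66012573242188 45.284732818603516
```

>>> {"name": "step_arm", "arguments": {"rows": [[[10,-10,0,0,1],[25,-25,0,0,1],[28,-28,0,0,1],[28,-28,0,0,1],[28,-28,0,0,1],[28,-28,0,0,1],[28,-28,0,0,1],[28,-28,0,0,1]]]}}

```text
time: 0.9
tool_pos: [0.3613, -0.33, 0.2422]
tool_rot: [-3.142, 0.0, 0.401]
ft_force: [-0.3, 0.2, 0.4]
finger_gap: -0.0001
gripper_force: 0.0
```

>>> {"name": "step_arm", "arguments": {"rows": [[[28,-28,0,0,1],[28,-28,0,0,1],[28,-28,0,0,1],[28,-28,0,0,1],[28,-28,0,0,1],[28,-28,0,0,1],[28,-28,0,0,1],[20,-20,0,0,1]]]}}

```text
time: 1.7
tool_pos: [0.4757, -0.0458, 0.2422]
tool_rot: [3.141, -0.0, 0.403]
ft_force: [0.6, -0.4, -0.9]
finger_gap: -0.0002
gripper_force: 0.0
```

>>> {"name": "step_arm", "arguments": {"rows": [[[0,0,0,-0.1,1],[0,0,0,-0.1,1],[0,0,0,-0.1,1],[0,0,0,-0.1,1],[0,0,0,0,1],[0,0,0,0,1],[0,0,0,0,1],[0,0,0,0,1]]]}}

```text
time: 2.5
tool_pos: [0.4757, -0.0496, 0.2423]
tool_rot: [3.142, 0.0, 0.799]
ft_force: [0.9, -0.3, 0.3]
finger_gap: -0.0
gripper_force: 0.0
```

```bash
cat > g.py <<'E'
from h import *
T=np.array([.4866,-.0131,.1015])
s=monitor.state(); print({k:np.round(s[k],4).tolist() for k in ('time','tool_pos','tool_rot','ft_force','finger_gap')})
from scipy.spatial.transform import Rotation as R
print('to go tool mm (tip on top)',1000*R.from_euler('xyz',s['tool_rot']).inv().apply(T+[0,0,.011]-s['tool_pos']))
E
python3 g.py
```

```text
{'time': 2.5, 'tool_pos': [0.4757, -0.0496, 0.2423], 'tool_rot': [3.1416, 0.0002, 0.7989], 'ft_force': [0.8615, -0.329, 0.3275], 'finger_gap': -0.0}
to go tool mm (tip on top) [ 33.7798401  -17.65256509 129.75495679]
```

>>> {"name": "step_arm", "arguments": {"rows": [[[12,-6,0,0,1],[12,-6,0,0,1],[10,-5.6,10,0,1],[0,0,25,0,1],[0,0,30,0,1],[0,0,25,0,1],[0,0,15,0,1],[0,0,0,0,1]]]}}

```text
time: 3.3
tool_pos: [0.4851, -0.0131, 0.1351]
tool_rot: [-3.138, 0.003, 0.799]
ft_force: [0.1, -0.3, -0.3]
finger_gap: -0.0003
gripper_force: 0.0
```

```bash
python3 g.py
python3 - <<'E'
from h import *
a=grab('scene')['img'][140:290,200:380]; b=grab('wrist')['img']
a=cv2.resize(a,None,fx=2.2,fy=2.2); b=cv2.resize(b,(400,300))
c=np.zeros((330,796,3),np.uint8); c[:a.shape[0],:396]=a; c[:300,396:]=b
cv2.imwrite('pics/c1.png',c[:,:,::-1])
E
```

```text
{'time': 3.3, 'tool_pos': [0.4851, -0.0131, 0.1351], 'tool_rot': [-3.1377, 0.0026, 0.7992], 'ft_force': [0.0696, -0.3335, -0.2696], 'finger_gap': -0.0003}
to go tool mm (tip on top) [ 1.07084226  1.19582522 22.60835033]
```

View pics/c1.png

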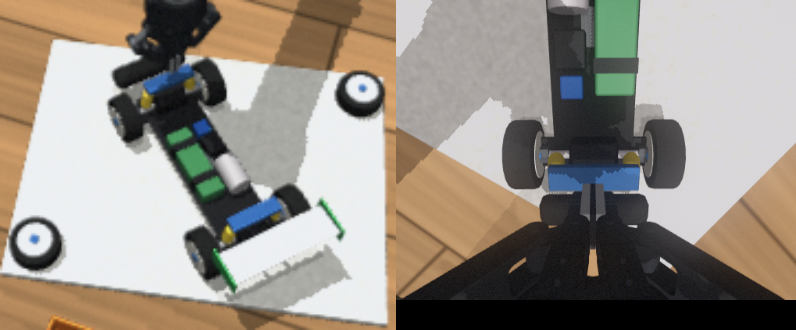

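The fingertips are centred above the blue front brace. In the wrist view the brace is at px (593,177), with the fingers just in front of it. I'll descend slowly.

>>> {"name": "step_arm", "arguments": {"rows": [[[0,0,5,0,1],[0,0,5,0,1],[0,0,4,0,1],[0,0,2,0,1],[0,0,1,0,1],[0,0,0,0,1],[0,0,0,0,1],[0,0,0,0,1]]]}}

```text
time: 4.2
tool_pos: [0.487, -0.0131, 0.1205]
tool_rot: [3.141, -0.0, 0.8]
ft_force: [-0.1, 0.7, -0.7]
finger_gap: -0.0005
gripper_force: 0.0
```

```bash
python3 g.py
```

```text
{'time': 4.2, 'tool_pos': [0.487, -0.0131, 0.1205], 'tool_rot': [3.1413, -0.0001, 0.7998], 'ft_force': [-0.1158, 0.675, -0.6698], 'finger_gap': -0.0005}
to go tool mm (tip on top) [-0.34142913 -0.29269373  7.95212473]
```

>>> {"name": "step_arm", "arguments": {"rows": [[[0,0,2,0,1],[0,0,2,0,1],[0,0,2,0,1],[0,0,2,0,1],[0,0,2,0,1],[0,0,1.5,0,1],[0,0,1.5,0,1],[0,0,0,0,1]]]}}

```text
time: 5.0
tool_pos: [0.4869, -0.0131, 0.1073]
tool_rot: [3.142, 0.0, 0.8]
ft_force: [-1.9, -0.4, 3.2]
finger_gap: -0.0
gripper_force: 1.6
```

>>> {"name": "step_arm", "arguments": {"rows": [[[0,0,0,0,1],[0,0,0,0,1],[0,0,0,0,1],[0,0,0,0,1],[0,0,0,0,1],[0,0,0,0,1],[0,0,0,0,1],[0,0,0,0,1]]]}}

```text
time: 5.8
tool_pos: [0.4869, -0.0131, 0.1073]
tool_rot: [3.141, 0.0, 0.8]
ft_force: [-1.3, -1.6, 3.6]
finger_gap: -0.0002
gripper_force: 1.6
```

```bash
python3 g.py
```

```text
{'time': 5.8, 'tool_pos': [0.4869, -0.0131, 0.1073], 'tool_rot': [3.1415, 0.0001, 0.7998], 'ft_force': [-1.3485, -1.6198, 3.5714], 'finger_gap': -0.0002}
to go tool mm (tip on top) [-0.20324395 -0.22428355 -5.20051242]
```

The tower has sunk about 5 mm at about 3.5 N. Its top swings forward a little as it sinks, so I'll follow it towards the nose while pressing to 10.5 mm, then hold.

>>> {"name": "step_arm", "arguments": {"rows": [[[-0.4,0,1,0,1],[-0.4,0,1,0,1],[-0.4,0,1,0,1],[-0.4,0,1,0,1],[-0.4,0,1,0,1],[-0.2,0,0.3,0,1],[0,0,0,0,1],[0,0,0,0,1]]]}}

```text
time: 6.6
tool_pos: [0.4867, -0.0134, 0.1027]
tool_rot: [3.14, -0.003, 0.801]
ft_force: [1.3, 3.3, 5.8]
finger_gap: 0.0002
gripper_force: 2.6
```

>>> {"name": "step_arm", "arguments": {"rows": [[[0,0,0,0,1],[0,0,0,0,1],[0,0,0,0,1],[0,0,0,0,1],[0,0,0,0,1],[0,0,0,0,1],[0,0,0,0,1],[0,0,0,0,1]]]}}

```text
time: 7.4
tool_pos: [0.4867, -0.0133, 0.1027]
tool_rot: [3.14, -0.003, 0.801]
ft_force: [1.5, 3.5, 5.8]
finger_gap: -0.0002
gripper_force: 2.6
```

```bash
python3 g.py
python3 - <<'E'
from h import *
a=grab('scene')['img'][140:290,200:380]; b=grab('wrist')['img']
a=cv2.resize(a,None,fx=2.2,fy=2.2); b=cv2.resize(b,(400,300))
c=np.zeros((330,796,3),np.uint8); c[:a.shape[0],:396]=a; c[:300,396:]=b
cv2.imwrite('pics/c2.png',c[:,:,::-1])
f=grab('top','top2'); d=np.load('top.npz')
def tw(W,im):
    im=im.astype(int);r,g,b=im[...,0],im[...,1],im[...,2]
    m=np.zeros((384,512),bool); m[150:190,172:212]=1
    m&=(b>r+40)&(b>g+25)&(abs(W[...,2]-.1014)<.012); return W[m].mean(0)
print('rear tower before/now',tw(d['W'],d['img']),tw(f['W'],f['img']))
E
```

```text
{'time': 7.4, 'tool_pos': [0.4867, -0.0133, 0.1027], 'tool_rot': [3.1404, -0.0031, 0.8007], 'ft_force': [1.4891, 3.5034, 5.7979], 'finger_gap': -0.0002}
to go tool mm (tip on top) [ 0.10745717 -0.25899987 -9.82967874]
rear tower before/now [0.64336472 0.14909255 0.10146119] [0.64273492 0.14923853 0.1013194 ]
```

View pics/c2.png

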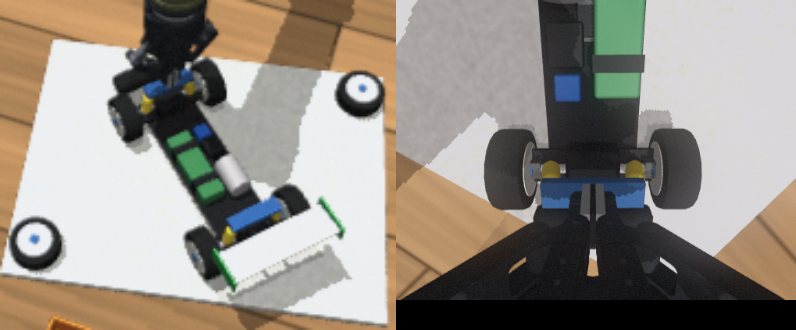

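The fingers rest on the front brace (px 593,190 in the wrist view), and the front has sunk about 9.8 mm at 5.8 N. The rear tower hasn't moved. I'll hold a bit longer, then release slowly and withdraw.

>>> {"name": "step_arm", "arguments": {"rows": [[[0,0,0,0,1],[0,0,0,0,1],[0,0,0,0,1],[0,0,0,0,1],[0.3,0,-2,0,1],[0.4,0,-2,0,1],[0.4,0,-2,0,1],[0.4,0,-2,0,1]]]}}

```text
time: 8.35
tool_pos: [0.4861, -0.0141, 0.1099]
tool_rot: [-3.142, 0.001, 0.8]
ft_force: [1.8, 0.2, 2.0]
finger_gap: -0.0001
gripper_force: 0.7
```

>>> {"name": "step_arm", "arguments": {"rows": [[[0.2,0,-2,0,1],[0,0,-4,0,1],[0,0,-8,0,1],[0,0,-15,0,1],[0,0,-20,0,1],[0,0,-25,0,1],[0,0,-25,0,1],[0,0,-20,0,1]]]}}

```text
time: 9.15
tool_pos: [0.4865, -0.0136, 0.2307]
tool_rot: [3.141, 0.0, 0.8]
ft_force: [0.5, -0.2, -0.2]
finger_gap: -0.0
gripper_force: 0.0
```

>>> {"name": "step_arm", "arguments": {"rows": [[[-10,0,-20,0,1],[-10,10,-10,0,1],[-10,20,0,0,1],[-10,30,0,0,1],[-10,30,0,0,1],[-5,20,0,0,1],[0,0,0,0,1],[0,0,0,0,1]]]}}

```text
time: 9.95
tool_pos: [0.5268, -0.1302, 0.2578]
tool_rot: [-3.139, 0.0, 0.798]
ft_force: [0.4, 0.4, -0.5]
finger_gap: -0.0
gripper_force: 0.0
```

```bash
python3 g.py
python3 - <<'E'
from h import *
f=grab('top','top3'); np.savez('top.npz',img=f['img'],W=f['W'])
E
python3 m.py
```

```text
{'time': 9.95, 'tool_pos': [0.5268, -0.1302, 0.2578], 'tool_rot': [-3.139, 0.0004, 0.7985], 'ft_force': [0.3854, 0.4225, -0.5256], 'finger_gap': -0.0}
to go tool mm (tip on top) [  55.9023696  -110.08687735  145.54812784]
board z 0.655331694339222
front 0 [nan nan nan] nan (0.0, 0.0) 0.0 0.0 0.0
rear 0 [nan nan nan] nan (0.0, 0.0) 0.0 0.0 0.0m.py:10: RuntimeWarning: Mean of empty slice.
  print(nm,m.sum(),P.mean(0),np.median(P[:,2]),c,w,h,a)
  ret = um.true_divide(
  return _methods._mean(a, axis=axis, dtype=dtype,
  ret = ret.dtype.type(ret / rcount)
```

View pics/top3.png

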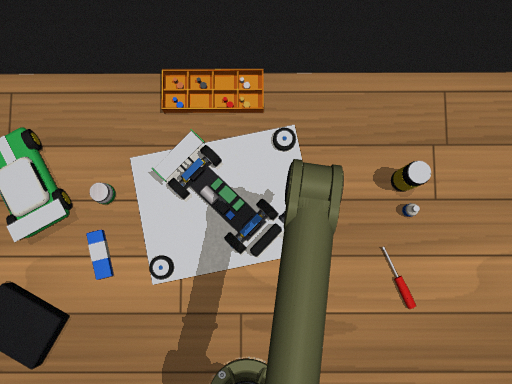

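The car is clear of the arm and in the same place, and the bystanders haven't moved. My board sample landed on the arm, so I'll redo the check with the known board height.

```bash
sed -i 's/^board=.*/board=.0114/' m.py; python3 m.py
```

```text
front 176 [ 0.48694502 -0.01336279  0.10170732] 0.10140686422017418 (486.42803955078125, -13.122243881225586) 19.637643814086914 67.5965576171875 46.70677947998047
rear 175 [0.64319014 0.14919285 0.10172115] 0.10164091487439103 (643.4451904296875, 149.25743103027344) 20.018840789794922 68.85604858398438 47.27974319458008
```

Both towers are back at full height and the car is where it stood.

```bash
python3 -c "
from rig import env; print(env.job_done())"
```

```text
the job is handed in; nothing more can be done
None
```

The front tower was pressed down about 10 mm (5.8 N), held for over a second and released; it sprang back to full height, the car and everything around it stayed put, and the job is handed in (no verdict was returned).

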